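# Top up the piston-pin magazine

## Robot

A 7-joint arm with a two-finger parallel gripper is mounted at the origin on the work surface. World frame = base frame: x ahead of the robot, y to its left, z up, the work surface at z = 0. Lengths are in m, angles in rad, forces in N, time in s.
With the tool pointing down it reaches from about 0.4 to 0.85 m from the base axis. Payload 10.4 kg.
Tool frame: the origin (TCP) lies at the very end of the fingers, on their centre line; the grasp point (between the pads) lies 19 mm behind it; z points along the fingers, y is the direction in which the jaws open and shut (so a half turn about z gives the same grasp; the last joint's range is limited). The gripper opens to 85 mm and grips with 20 to 120 N. Pads are 22 mm wide; open, the fingers measure 114 mm over their backs; the gripper's body (76 mm by 85 mm) begins 54 mm behind the grasp point. The pads swing forward as they close: fully open they stand 13 mm farther back than shut.
Start: joints at [1.216, 0.332, -0.065, 1.46, 0.022, 1.35, -0.088], TCP at [0.204, -0.591, 0.231] pointing down, gripper open.
Joint ranges: [-2.6, 2.6], [-0.5, 2.12], [-1.47, 1.34], [0.16, 2.42], [-1.27, 4.41], [0.06, 2.06], [-2.6, 2.6]. Speed limits (rad/s): [2.22, 2.22, 2.79, 2.79, 3.14, 3.14, 3.14].

## Interface

Orientations are given as a unit quaternion [x, y, z, w].
In Python, from workcell import manip gives the robot as it stands.
- The arm moves only by the tool arm_command, never from a script. Its arguments are lists of equal length, an entry for each row: "slide": the shift along the tool's x, y, z in mm, a list of three; "turn": the turn about the tool's z in degrees; "grip": the closure, from 0 (fully open) to 1 (shut). In form: {"slide": [[tx, ty, tz], ...], "turn": [turn, ...], "grip": [grip, ...]}. A call has 1 to 10 rows; each row shifts and turns the commanded pose from where the row before left it, along the tool's axes as they then stand; what a row does not reach is not made up. A row lasts 1/12 s, in which the tool goes at most 41.7 mm and 7.16 degrees, less where a joint would pass 70% of its speed; a pose out of reach is approached as far as the arm can. A call with a gripper value outside its range is refused whole. The fingers move at their own pace and stop on an object; "newtons" is the grip in N (left out, the last holds). Time passes only in rows, so rows that do not move let the fingers close. It gives the time, the measured TCP pose, the force and the opening at its end, in the units of the state.
- manip.get_obs(): the state, without advancing time (a new reading comes with each control period).
- manip.camera(name): name is "scene" or "top"; returns the picture (480x640x3 uint8, blue, green, red); there is no depth.
- manip.camera_info(name): a dict with "fx", "fy", "cx", "cy" (pixels), "dist_coeffs" ([k1, k2, p1, p2, k3] as OpenCV has them; the pictures are not rectified), "rvec" (rotation vector, rad) and "tvec" (3), from world to camera coordinates, as OpenCV has them. Camera axes: x right, y down, z forward; pixel columns grow to the right and rows downward; lengths in m; the calibration is good to about 2 mm. A picture is of the moment at which its call begins. camera_info takes no time and is no camera call.
- manip.hand_in(): hands the job in, once; it reports no verdict.
Trained networks look in the newest picture that a camera, given by its name, has taken for a name from the list of things; names that differ only in an ending like _2 or _b are one class to them, and where a whole thing is asked for, a point or a joint stands for the part that bears it (a point fixed in the world has none). Each returns a list of dicts, best first, with "score" (0 to 1); they miss things now and then, are a little off and sometimes report something else, mostly with a low value. They report only what shows in the picture. A call takes as long as a camera call. They do not tell look-alikes from the thing itself.
- manip.cut_out(target, camera): "pixels" (480x640 bool, what is visible of it).
- manip.tip_of(target, camera): "xyz" ([x, y, z] in m, in the coordinates of the camera as it stood for that picture, good to about 4 mm: a listed point, or the origin of a listed thing).
The state is a dict: "clock": time; "joint_pos": joint angles; "joint_velocities": joint speeds; "tau": joint torques, N m; "position": TCP position; "ee_rot": TCP orientation; "ft_force": force on the tool from outside, world axes, zero at the start; "torque": the same for the moment, N m; "grip_width": opening from 0.0 (shut) to 1.0 (fully open).
Only numpy, scipy, OpenCV 4.12 (cv2) and the standard library are available. Lean on these libraries where they do the work, as an engineer would, in place of code of your own. Each camera call takes 0.05 s, during which the arm holds its last target.

## Task

Top up the piston pin magazine of the press station: swing its yellow cover fully aside, then load the two bright steel pins from the rack, lowering each one level into the hopper's mouth, lying in line with the slot, before letting go, so that both drop flat into the magazine on top of the pin already there. Then swing the cover fully shut over the hopper again. Leave the black pin, which is for another engine, in the rack, and do not disturb the other things on the bench.

Things in the scene. Friction and masses are not known exactly. Their poses are not given: they have to be found in the camera images.
- station: fixed press station on a grey base plate 130 x 365 mm: in its middle an upright pin magazine with a sheet-steel hopper on top, at its -y end an air cylinder, at its +y end a piston in a nest (top 97 mm above the bench). Origin on the bench under the middle of the magazine; z up; the pins lie along y in the magazine, x is across them. It may stand turned about z
- mouth (a point): centre of the hopper's open top, level with its blue rim, 205 mm above the bench; axes as the station. The mouth measures 110 mm along x by 108 mm along y; over 50 mm of depth its four sheet walls slope in to the well below (32 mm along x by 84 mm along y). The rim frame is 8 mm wide
- well (a point): centre of the floor of the well, on which the lowest pin rests, 55 mm above the bench; axes as the station. The well is a straight slot 32 mm wide along x, 84 mm along y and 100 mm high, with a 24 mm window in its two long sides. Pins stack in it one on another, lying along y, about 28 mm apart in height
- pivot (a point): axis of the cover's upright pivot, at the rim's +x, -y corner (63 mm along x and -62 mm along y from the mouth's centre), at rim height; axes as the station. A boss 20 mm wide stands 18 mm above the rim here
- cover (a joint): turn of the cover about the upright pivot in rad: 0 fully shut over the mouth (a stop), growing counter-clockwise seen from above, to a stop at 1.75 where it stands aside over the air cylinder (-y side of the station). Starts between 0 and 0.25. The mouth is clear above about 1.57. It stays where it is left; its friction takes under 1 N at the knob
- cover_knob (a point): middle of the cover's black knob, a round upright knob 25 mm in diameter and 24 mm high on a 14 mm stem 10 mm high; the point lies 143 mm from the pivot axis and 29 mm above the rim (knob from 17 to 41 mm above the rim). The yellow cover is a level plate 126 x 124 mm, 5 mm thick, its top 7 mm above the rim; the pivot is at one corner and the knob near the opposite corner (105 to 107 mm from the pivot along one edge, 96 mm along the other)
- pin_a: hollow bright steel piston pin, a plain round tube 28 mm in diameter and 76 mm long, 0.27 kg (varies); origin at its centre, its length along its own y axis (either end is the same; it may be rolled to any angle about y). Starts lying in one of the three notches of the rack
- pin_b: hollow bright steel piston pin, a plain round tube 28 mm in diameter and 76 mm long, 0.27 kg (varies); origin at its centre, its length along its own y axis (either end is the same; it may be rolled to any angle about y). Starts lying in one of the three notches of the rack (same as pin_a)
- pin_black: black-coated piston pin of the same size, in the third notch of the rack; stays there. Origin at its centre, length along its y axis
- pin_loaded: bright piston pin of the same size that already lies at the bottom of the well
- rack: fixed wooden pin rack, base board 250 x 100 x 8 mm; origin on the bench under its middle, its long side along its x. Two rails along x (16 mm wide, centred at y = -30 and +30 mm, top 36 mm above the bench) have three notches 29.5 mm wide and 10 mm deep at x = -78, 0 and +78 mm; the pins lie across both rails along the rack's y, centres 40 mm above the bench. Between the rails (44 mm) a pin's middle is free on both sides down to the base board
- conrod: bystander: loose steel connecting rod lying flat, about 200 mm long and 88 mm wide at the big end, 24 mm high; origin on the bench near its middle
- spray_bottle: bystander: loose white spray bottle with orange trigger head, 85 mm in diameter, 241 mm high; origin under its centre
- circlip_bin: bystander: loose red open bin 130 x 95 x 50 mm with wire circlips; origin under its centre
Things that resemble listed ones, but are neither listed nor needed, are in the scene too. What is shaped like the pin_a but purple or turquoise is not meant. What is shaped like the pin_b but pink is not meant.

How it is judged:
On the way, in this order (a step that is already met when the one before it is completed fails the run):
1. the cover is swung aside (value of joint cover above 1.5 rad), for 0.1 s.
2. one bright pin lies in the well (((x of pin_a in the frame of well between -0.01 and 0.01 m and y of pin_a in the frame of well between -0.012 and 0.012 m and z of pin_a in the frame of well between 0.005 and 0.085 m and angle between the y axis of pin_a and the y axis of station, either way round below 0.15 rad) or (x of pin_b in the frame of well between -0.01 and 0.01 m and y of pin_b in the frame of well between -0.012 and 0.012 m and z of pin_b in the frame of well between 0.005 and 0.085 m and angle between the y axis of pin_b and the y axis of station, either way round below 0.15 rad))), for 0.1 s.
3. both bright pins lie in the well (x of pin_a in the frame of well between -0.01 and 0.01 m and y of pin_a in the frame of well between -0.012 and 0.012 m and z of pin_a in the frame of well between 0.005 and 0.085 m and angle between the y axis of each of pin_a, pin_b and the y axis of station, either way round below 0.15 rad and x of pin_b in the frame of well between -0.01 and 0.01 m and y of pin_b in the frame of well between -0.012 and 0.012 m and z of pin_b in the frame of well between 0.005 and 0.085 m), for 0.1 s.
4. the cover is swung shut again (value of joint cover below 0.08 rad), for 0.2 s.
At the end, for the whole second after the job is handed in: All three bright pins lie at rest in the well: within 10 mm of its middle across and 12 mm along, at most 85 mm above its floor, within 0.15 rad of the slot's line; cover shut to 0.08 rad; black pin within 10 mm of its start, rod, bottle and bin within 20 mm (all of step 3 and x of pin_loaded in the frame of well between -0.01 and 0.01 m and y of pin_loaded in the frame of well between -0.012 and 0.012 m and z of pin_loaded in the frame of well between 0.005 and 0.085 m and angle between the y axis of pin_loaded and the y axis of station, either way round below 0.15 rad and linear speed of each of pin_a, pin_b below 0.02 m/s and value of joint cover below 0.08 rad and distance of pin_black from where it was at the start of the episode below 0.01 m and distance of each of conrod, spray_bottle, circlip_bin from where it was at the start of the episode below 0.02 m); the robot touches nothing.
It fails at once if a bright pin is let go while its centre is more than 30 mm above the hopper's rim ((z of pin_a in the frame of mouth above 0.03 m and contact force between pin_a and the fingers below 0.05 N) or (z of pin_b in the frame of mouth above 0.03 m and contact force between pin_b and the fingers below 0.05 N)).
It fails at once if the black pin is taken out of its place in the rack (moved over 15 mm) (distance of pin_black from where it was at the start of the episode above 0.015 m).
It fails at once if the connecting rod, the spray bottle or the bin is pushed over 20 mm, or the bottle tips over (distance of any of conrod, spray_bottle, circlip_bin from where it was at the start of the episode above 0.02 m or angle between spray_bottle's own z axis and vertical above 0.5 rad).
It also fails if it takes over 70 s, if anything falls off the work surface, if the arm or the gripper's body presses on something with over 40 N, if the wrist force passes 120 N, or if a joint passes its speed limit or range.

## Working session

There is one attempt and no reset: what is moved stays moved. The work goes in short steps, Python scripts to look and compute and a tool call to move; the robot and the scene stay as the last step left them, time stands still between calls to the robot, and variables do not carry over. Pictures are saved under pics/ and viewed, and the job is handed in when it is done.

Besides the shell and the picture viewer there is one more tool, called after ">>>" by a JSON object that holds its "fn" and its "kwargs". arm_command: Moves the arm, as the interface text tells. Its arguments: {"type":"object","properties":{"slide":{"type":"array","items":{"type":"array","items":{"type":"number"}}},"turn":{"type":"array","items":{"type":"number"}},"grip":{"type":"array","items":{"type":"number"}},"newtons":{"type":"number"}},"required":["slide","turn","grip"]}

```bash
ls; mkdir -p pics
python3 - <<'E'
from workcell import manip
import cv2,json
o=manip.get_obs();print(o)
for n in("scene","top"):
    im=manip.camera(n);cv2.imwrite(f"pics/{n}0.png",im)
    print({k:(v if not hasattr(v,'tolist') else v.tolist()) for k,v in manip.camera_info(n).items()})
E
```

```text
pics
{'clock': 0.0, 'joint_pos': array([ 1.21637653,  0.33291024, -0.06469248,  1.46094728,  0.02161101,
        1.34989641, -0.08847946]), 'joint_velocities': array([-0.00022324, -0.00189406, -0.00080586,  0.00016706, -0.00109954,
        0.00040308, -0.00022355]), 'tau': array([-5.37071319e-04, -6.25451016e+01,  4.81787429e-02, -3.91608238e+01,
        1.58715929e-02,  9.89404827e-03, -3.84815132e-05]), 'position': array([ 0.20346641, -0.590554  ,  0.23048911]), 'ee_rot': array([ 9.86265177e-01,  1.65167986e-01, -1.60512078e-04, -7.14912915e-04]), 'ft_force': array([ 0.40916073, -0.21912309, -0.16041952]), 'torque': array([-0.05726471, -0.0148287 , -0.08318954]), 'grip_width': 0.9964101328896582}
{'fx': 474.8903107613867, 'fy': 474.8903107613867, 'cx': 327.63881875556183, 'cy': 236.4960373432079, 'dist_coeffs': [0.008951571347848257, 0.0, 0.0, 0.0, 0.0], 'rvec': [1.2548463398457914, 2.1398986516237377, -1.0192348221082768], 'tvec': [0.33128437008097306, -0.16090385507247526, 1.5728790095231744]}
{'fx': 594.2655608398617, 'fy': 594.2655608398617, 'cx': 324.58142074530684, 'cy': 235.0332980756673, 'dist_coeffs': [0.05958790354948036, 0.0, 0.0, 0.0, 0.0], 'rvec': [2.1393218064550976, -2.1030584025058396, 0.21800838484528595], 'tvec': [-0.0777803233674795, 0.5697219722921082, 1.5944866956782684]}
```

View pics/scene0.png

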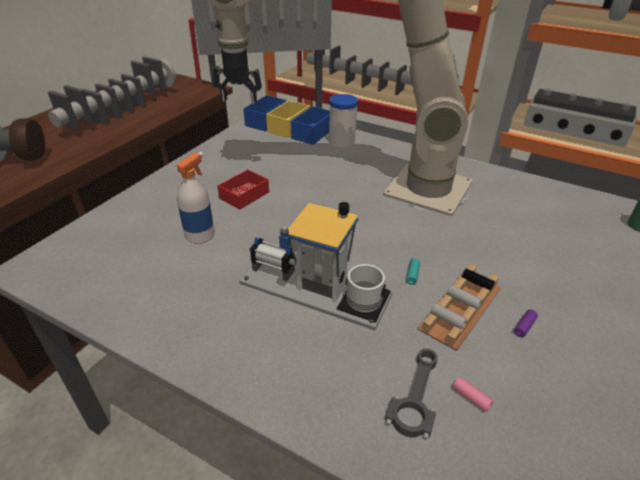

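View pics/top0.png

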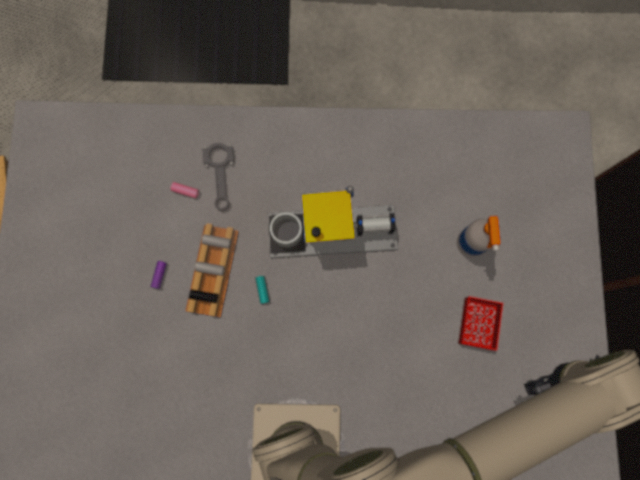

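Bright pins sit in the rack's notches at top (215,242) and (208,268), and black is at (203,296). The look-alikes (purple, turquoise, pink) lie loose. The cover is nearly shut, with its knob at (316,232).

```bash
cat > h.py <<'E'
import numpy as np,cv2
from workcell import manip
from scipy.spatial.transform import Rotation as R
def cam(n):
    c=manip.camera_info(n);K=np.array([[c['fx'],0,c['cx']],[0,c['fy'],c['cy']],[0,0,1]])
    return K,np.array(c['dist_coeffs']),np.array(c['rvec']),np.array(c['tvec'])
def toworld(n,p):
    K,d,r,t=cam(n);return cv2.Rodrigues(r)[0].T@(np.array(p)-t)
def ray(n,uv,z):
    K,d,r,t=cam(n);Rm=cv2.Rodrigues(r)[0]
    q=cv2.undistortPoints(np.array([[uv]],float),K,d)[0,0]
    D=Rm.T@np.array([q[0],q[1],1]);C=-Rm.T@t
    return C+D*(z-C[2])/D[2]
def proj(n,P):
    K,d,r,t=cam(n);return cv2.projectPoints(np.array(P,float).reshape(-1,3),r,t,K,d)[0].reshape(-1,2)
def tri(uv):  # dict name->uv
    A=[];b=[]
    for n,u in uv.items():
        K,d,r,t=cam(n);Rm=cv2.Rodrigues(r)[0];q=cv2.undistortPoints(np.array([[u]],float),K,d)[0,0]
        for k in(0,1):
            A.append(Rm[k]-q[k]*Rm[2]);b.append(q[k]*t[2]-t[k])
    return np.linalg.lstsq(np.array(A),np.array(b),rcond=None)[0]
E
python3 - <<'E'
from h import *
np.set_printoptions(precision=4,suppress=True)
manip.camera("scene");manip.camera("top")
for c in("top","scene"):
  for t in("pin_a","pin_black","rack","station","mouth","pivot","cover_knob","well"):
    for r in manip.tip_of(t,c)[:5]: print(c,t,round(r['score'],2),toworld(c,r['xyz']))
for c in("top","scene"):
  for t in("pin_a","pin_black","rack","cover_knob","cover"):
    for r in manip.cut_out(t,c)[:6]:
        m=r['pixels'];ys,xs=np.nonzero(m);
        if len(xs)==0: continue
        print(c,t,round(r['score'],2),m.sum(),xs.mean(),ys.mean(),cv2.minAreaRect(np.c_[xs,ys].astype(np.float32)))
E
python3 - <<'E'
import cv2
a=cv2.imread('pics/top0.png')
cv2.imwrite('pics/topcrop.png',cv2.resize(a[170:330,140:420],None,fx=2.85,fy=2.85,interpolation=cv2.INTER_CUBIC))
E
```

```text
top pin_a 0.74 [0.7035 0.3326 0.01  ]
top pin_a 0.65 [0.5561 0.2375 0.0436]
top pin_a 0.65 [0.4553 0.3975 0.0119]
top pin_a 0.64 [0.4227 0.0985 0.0142]
top pin_a 0.62 [0.478  0.2534 0.0428]
top pin_black 0.51 [0.3967 0.2596 0.0405]
top rack 0.66 [ 0.4767  0.2448 -0.0014]
top station 0.78 [ 0.5931 -0.0757 -0.0045]
top mouth 0.77 [ 0.5942 -0.0658  0.2049]
top pivot 0.73 [ 0.6573 -0.1279  0.2051]
top cover_knob 0.81 [ 0.5473 -0.0429  0.2304]
top well 0.86 [ 0.5919 -0.0749  0.053 ]
top well 0.61 [ 0.592  -0.073   0.0001]
scene pin_a 0.97 [0.5537 0.2412 0.0399]
scene pin_a 0.91 [0.7092 0.3386 0.014 ]
scene pin_a 0.88 [0.4577 0.3982 0.0161]
scene pin_a 0.81 [0.4767 0.2482 0.0412]
scene pin_a 0.68 [0.42   0.1056 0.0118]
scene pin_black 0.79 [0.402  0.2634 0.0387]
scene rack 0.89 [ 0.4792  0.2503 -0.0041]
scene station 0.97 [ 0.5927 -0.0705 -0.0006]
scene station 0.4 [ 0.5897 -0.0729  0.0721]
scene mouth 0.6 [ 0.5949 -0.0669  0.204 ]
scene pivot 0.95 [ 0.6627 -0.1256  0.2055]
scene cover_knob 0.71 [ 0.565  -0.4816 -0.0023]
scene cover_knob 0.69 [ 0.5459 -0.0423  0.231 ]
scene cover_knob 0.61
[... 2855 characters left out ...]
040771484375, 90.47248840332031), 36.63410949707031)
scene rack 0.32 1912 414.85146443514645 399.9544979079498 ((415.82354736328125, 391.7059020996094), (48.02205276489258, 90.22325134277344), 14.03624439239502)
scene cover_knob 0.58 2124 321.5852165725047 223.9806967984934 ((318.8971252441406, 219.84056091308594), (71.76153564453125, 46.72933578491211), 12.171459197998047)
scene cover_knob 0.46 377 463.7506631299735 296.6366047745358 ((463.60003662109375, 296.300048828125), (33.541019439697266, 11.62755298614502), 26.56505012512207)
scene cover 0.84 2061 321.53566229985444 224.1703056768559 ((318.2940673828125, 219.81832885742188), (70.99485778808594, 46.51850128173828), 12.171459197998047)
```

View pics/topcrop.png

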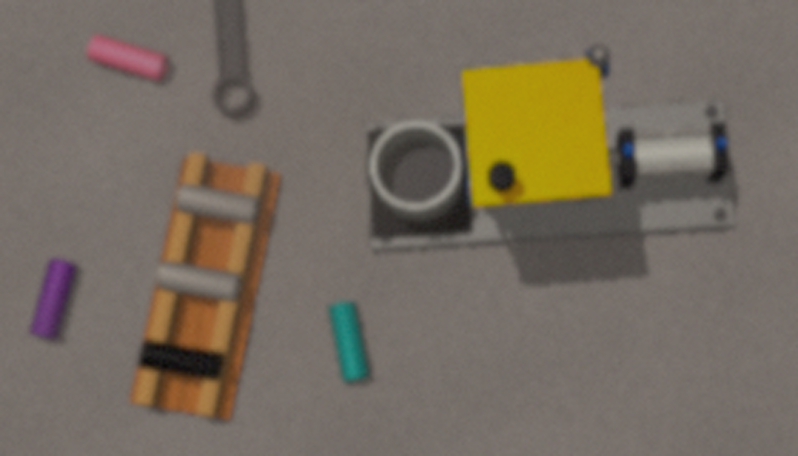

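```bash
cat >> h.py <<'E'
def yawof(Rm): return np.degrees(np.arctan2(Rm[1,1],Rm[0,1]))
def plan(wps,grip,maxmm=40,maxdeg=7,start=None):
    """wps: list of (x,y,z,yaw of tool y deg[,maxmm]); prints calls"""
    o=manip.get_obs()
    p=np.array(o['position'])*1000;Rm=R.from_quat(o['ee_rot']).as_matrix()
    if start is not None: p=np.array(start[:3])*1000.; Rm=R.from_euler('z',start[3]+90,degrees=True).as_matrix()@np.diag([1,-1,-1.])
    S=[];T=[]
    for w in wps:
        g=np.array(w[:3])*1000;mm=w[4] if len(w)>4 else maxmm
        dy=(yawof(Rm)-w[3]+180)%360-180
        n=max(1,int(np.ceil(np.linalg.norm(g-p)/mm)),int(np.ceil(abs(dy)/maxdeg)))
        for i in range(n):
            k=n-i
            l=Rm.T@((g-p)/k);l=np.round(l)
            dy=(yawof(Rm)-w[3]+180)%360-180;t=round(dy/k)
            S.append([int(v) for v in l]);T.append(int(t));p=p+Rm@l
            Rm=Rm@R.from_euler('z',t,degrees=True).as_matrix()
    for i in range(0,len(S),10):
        print('slide',S[i:i+10],'turn',T[i:i+10],'grip',[grip]*len(S[i:i+10]))
    print('end',np.round(p),round(yawof(Rm),1))
E
python3 - <<'E'
from h import *
o=manip.get_obs();Rm=R.from_quat(o['ee_rot']).as_matrix();print(yawof(Rm),o['clock'])
plan([(0.25,-0.5,0.31,-80),(0.5466,-0.0426,0.31,-124),(0.5466,-0.0426,0.24,-124,30)],0.45)
E
```

```text
-70.98942528230594 1.5
slide [[18, -18, -20], [18, -18, -20], [17, -19, -19], [16, -20, -20], [27, -28, 0], [25, -30, 0], [23, -31, 0], [22, -32, 0], [20, -33, 0], [18, -35, 0]] turn [2, 2, 3, 2, 3, 3, 3, 3, 3, 3] grip [0.45, 0.45, 0.45, 0.45, 0.45, 0.45, 0.45, 0.45, 0.45, 0.45]
slide [[16, -35, 0], [15, -36, 0], [13, -37, 0], [11, -38, 0], [9, -38, 0], [6, -38, 0], [4, -39, 0], [1, -39, 0], [0, 0, 23], [0, 0, 24]] turn [3, 3, 3, 3, 4, 3, 4, 3, 0, 0] grip [0.45, 0.45, 0.45, 0.45, 0.45, 0.45, 0.45, 0.45, 0.45, 0.45]
slide [[0, 0, 23]] turn [0] grip [0.45]
end [547. -43. 240.] -124.0
```

>>> {"fn": "arm_command", "kwargs": {"slide": [[18,-18,-20],[18,-18,-20],[17,-19,-19],[16,-20,-20],[27,-28,0],[25,-30,0],[23,-31,0],[22,-32,0],[20,-33,0],[18,-35,0]], "turn": [2,2,3,2,3,3,3,3,3,3], "grip": [0.45,0.45,0.45,0.45,0.45,0.45,0.45,0.45,0.45,0.45], "newtons": 60}}

```text
clock: 2.33
position: [0.3775, -0.3027, 0.3106]
ee_rot: [0.997, -0.071, 0.0, 0.0]
ft_force: [1.7, -1.1, -0.2]
grip_width: 0.551
```

>>> {"fn": "arm_command", "kwargs": {"slide": [[16,-35,0],[15,-36,0],[13,-37,0],[11,-38,0],[9,-38,0],[6,-38,0],[4,-39,0],[1,-39,0],[0,0,0],[0,0,0]], "turn": [3,3,3,3,4,3,4,3,0,0], "grip": [0.45,0.45,0.45,0.45,0.45,0.45,0.45,0.45,0.45,0.45]}}

```text
clock: 3.17
position: [0.5475, -0.0401, 0.31]
ee_rot: [0.957, -0.29, -0.0, -0.0]
ft_force: [-0.5, -0.6, -0.6]
grip_width: 0.547
```

Run:
```python
from h import *
o=manip.get_obs();print(o['position'],yawof(R.from_quat(o['ee_rot']).as_matrix()),o['joint_pos'],o['grip_width'],o['clock'])
plan([(0.5466,-0.0426,0.219,-124,25)],0.45)
a=manip.camera("top");cv2.imwrite('pics/t1.png',cv2.resize(a[150:310,240:440],None,fx=3,fy=3))
a=manip.camera("scene");cv2.imwrite('pics/s1.png',cv2.resize(a[100:340,220:460],None,fx=2.5,fy=2.5))
```

```text
[ 0.54749205 -0.04012049  0.31002765] -123.7270221259879 [ 0.49706087  0.17820928 -0.57810963  1.51197579  0.09630847  1.48055581
 -2.2419394 ] 0.5467482342834045 3.1667
slide [[0, 1, 23], [0, 1, 23], [0, 0, 23], [1, 1, 22]] turn [0, 0, 0, 0] grip [0.45, 0.45, 0.45, 0.45]
end [547. -43. 219.] -123.7
```

View pics/s1.png

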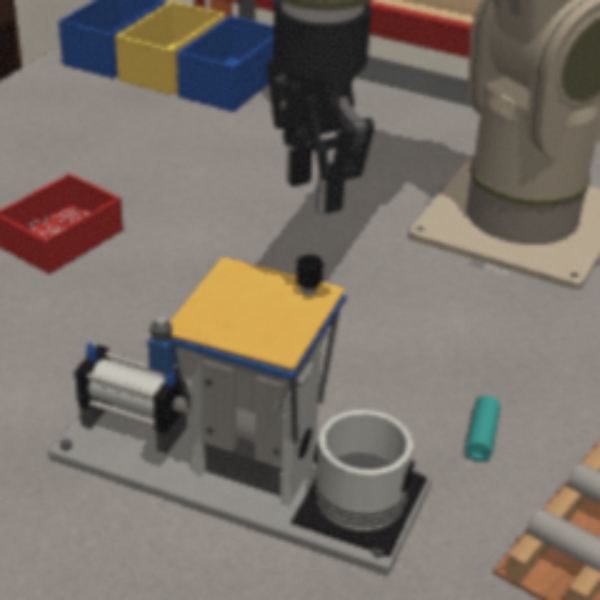

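The fingers are above the knob, which is at (310,270) in the crop. I'll descend and cage it.

>>> {"fn": "arm_command", "kwargs": {"slide": [[0,1,23],[0,1,23],[0,1,23],[0,0,22],[0,0,0],[0,0,0],[0,0,0],[0,0,0]], "turn": [0,0,0,0,0,0,0,0], "grip": [0.45,0.45,0.45,0.45,0.45,0.6,0.6,0.6]}}

```text
clock: 3.93
position: [0.546, -0.0457, 0.2211]
ee_rot: [0.956, -0.293, 0.001, -0.0]
ft_force: [-0.1, 0.0, 0.6]
grip_width: 0.397
```

Run:
```python
from h import *
o=manip.get_obs();print(o['position'],yawof(R.from_quat(o['ee_rot']).as_matrix()),o['ft_force'],o['grip_width'],o['clock'])
P=np.array([0.660,-0.127]);r=.1425
k=o['position'][:2]-P;a0=np.degrees(np.arctan2(k[1],k[0]));print(a0,np.hypot(*k))
a1=138+1.75*57.3+0.5;n=16
plan([(*(P+r*np.array([np.cos(np.radians(a)),np.sin(np.radians(a))])),0.219,-124+(a-a0)*0.9) for a in np.linspace(a0,a1,n+1)[1:]],0.6)
a=manip.camera("top");cv2.imwrite('pics/t2.png',cv2.resize(a[150:310,240:440],None,fx=3,fy=3))
a=manip.camera("scene");cv2.imwrite('pics/s2.png',cv2.resize(a[100:340,220:460],None,fx=2.5,fy=2.5))
```

```text
[ 0.5460062  -0.04568433  0.2211495 ] -124.03265243717887 [-0.06483357  0.01059754  0.59352729] 0.39700224960719155 3.9333
144.49843784158625 0.14002437149196192
slide [[-2, 15, 2], [1, 14, 0], [0, 15, 0], [1, 14, 0], [1, 15, 0], [1, 15, 0], [1, 14, 0], [2, 15, 0], [1, 14, 0], [2, 15, 0]] turn [-5, -6, -5, -5, -6, -5, -5, -5, -6, -5] grip [0.6, 0.6, 0.6, 0.6, 0.6, 0.6, 0.6, 0.6, 0.6, 0.6]
slide [[2, 14, 0], [2, 15, 0], [2, 14, 0], [2, 15, 0], [3, 14, 0], [2, 15, 0]] turn [-5, -6, -5, -5, -6, -5] grip [0.6, 0.6, 0.6, 0.6, 0.6, 0.6]
end [ 586. -249.  219.] -39.0
```

View pics/s2.png

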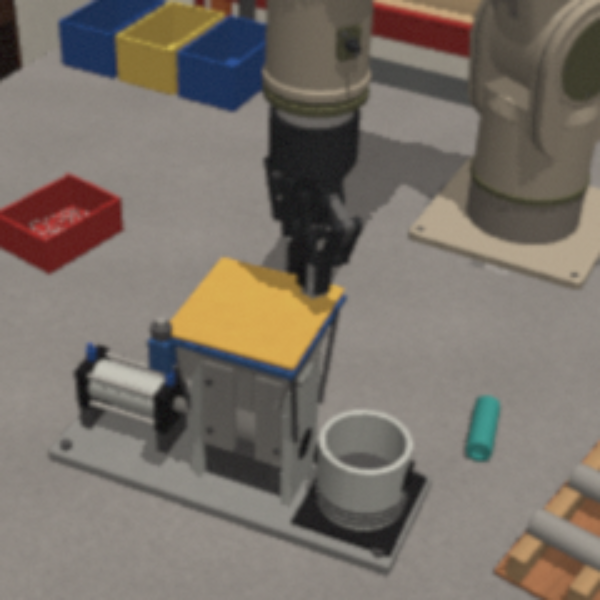

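The knob is between the fingers. Swinging along the arc.

>>> {"fn": "arm_command", "kwargs": {"slide": [[-2,15,0],[1,14,0],[0,15,0],[1,14,0],[1,15,0],[1,15,0],[1,14,0],[2,15,0],[1,14,0],[2,15,0]], "turn": [-5,-6,-5,-5,-6,-5,-5,-5,-6,-5], "grip": [0.6,0.6,0.6,0.6,0.6,0.6,0.6,0.6,0.6,0.6]}}

```text
clock: 4.87
position: [0.5287, -0.1839, 0.2202]
ee_rot: [0.986, 0.168, 0.0, 0.0]
ft_force: [-1.4, 1.3, 0.0]
grip_width: 0.397
```

Run:
```python
from h import *
o=manip.get_obs();print(o['position'],yawof(R.from_quat(o['ee_rot']).as_matrix()),o['ft_force'],o['grip_width'],o['clock'])
P=np.array([0.660,-0.127]);r=.1425
k=o['position'][:2]-P;a0=np.degrees(np.arctan2(k[1],k[0]));print(a0,np.hypot(*k))
a1=138+1.75*57.3+2;n=7
plan([(*(P+r*np.array([np.cos(np.radians(a)),np.sin(np.radians(a))])),0.219,-71+(a-a0)*0.9) for a in np.linspace(a0,a1,n+1)[1:]],0.6)
a=manip.camera("scene");cv2.imwrite('pics/s3.png',cv2.resize(a[100:340,220:460],None,fx=2.5,fy=2.5))
```

```text
[ 0.52872953 -0.18392762  0.22018203] -70.68386629889379 [-1.41354308  1.32578059  0.01443364] 0.39661827691144486 4.8667
-156.55522999881177 0.14308280665728895
slide [[9, 14, 0], [8, 15, 0], [6, 16, 0], [4, 16, 0], [2, 17, 0], [1, 17, 0], [-2, 17, 1], [-3, 17, 0], [10, 13, 0], [9, 14, 0]] turn [-6, -6, -6, -7, -6, -7, -6, -7, -6, -6] grip [0.6, 0.6, 0.6, 0.6, 0.6, 0.6, 0.6, 0.6, 0.6, 0.6]
slide [[7, 15, 0], [6, 16, 0], [4, 17, 0], [2, 17, 0], [0, 17, 0], [-1, 17, 0], [12, 12, 0], [10, 13, 0], [9, 14, 0], [7, 15, 0]] turn [-6, -7, -6, -7, -6, -7, -6, -6, -6, -7] grip [0.6, 0.6, 0.6, 0.6, 0.6, 0.6, 0.6, 0.6, 0.6, 0.6]
slide [[5, 16, 0], [4, 17, 0], [2, 17, 0], [0, 17, 0], [13, 11, 0], [12, 12, 0], [10, 13, 0], [9, 14, 0], [7, 16, 0], [5, 16, 0]] turn [-6, -7, -6, -7, -6, -6, -6, -7, -6, -7] grip [0.6, 0.6, 0.6, 0.6, 0.6, 0.6, 0.6, 0.6, 0.6, 0.6]
slide [[3, 17, 0], [2, 16, 0], [14, 10, 0], [13, 11, 0], [12, 12, 0], [10, 14, 0], [8, 15, 0], [7, 15, 0], [5, 16, 0], [3, 16, 0]] turn [-6, -7, -6, -6, -6, -7, -6, -7, -6, -7] grip [0.6, 0.6, 0.6, 0.6, 0.6, 0.6, 0.6, 0.6, 0.6, 0.6]
slide [[15, 8, 0], [14, 10, 0], [13, 11, 0], [11, 12, 0], [10, 14, 0], [8, 15, 0], [7, 16, 0], [5, 16, 0], [15, 7, 0], [15, 8, 0]] turn [-6, -6, -6, -7, -6, -7, -6, -7, -6, -6] grip [0.6, 0.6, 0.6, 0.6, 0.6, 0.6, 0.6, 0.6, 0.6, 0.6]
slide [[14, 10, 0], [13, 11, 0], [11, 13, 0], [10, 14, 0], [8, 14, 0], [6, 16, 0]] turn [-6, -7, -6, -7, -6, -7] grip [0.6, 0.6, 0.6, 0.6, 0.6, 0.6]
end [ 589. -251.  219.] -73.7
```

View pics/s3.png

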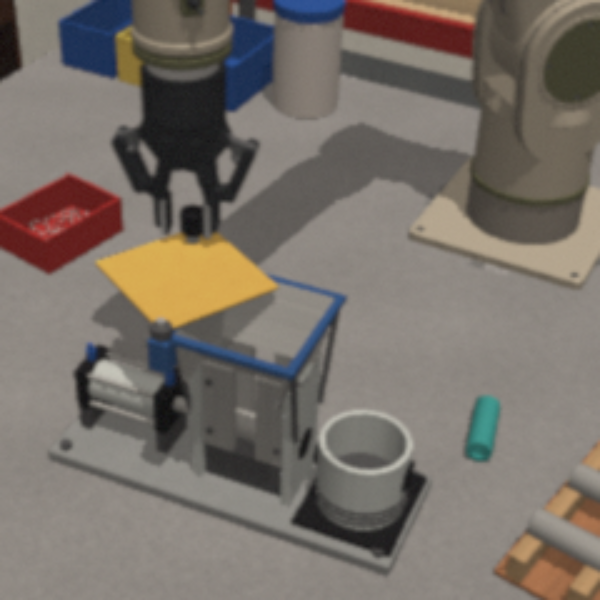

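Run:
```python
from h import *
P=np.array([0.660,-0.127]);r=.1425
a0=203.4;a1=138+1.75*57.3+2;n=7
plan([(*(P+r*np.array([np.cos(np.radians(a)),np.sin(np.radians(a))])),0.219,-71+(a-a0)*0.9) for a in np.linspace(a0,a1,n+1)[1:]],0.6)
```

```text
slide [[3, 10, 1], [2, 12, 0], [1, 13, 0], [2, 13, 0], [2, 13, 0], [2, 13, 0], [3, 13, 0]] turn [-4, -5, -5, -5, -4, -5, -5] grip [0.6, 0.6, 0.6, 0.6, 0.6, 0.6, 0.6]
end [ 589. -250.  219.] -37.6
```

>>> {"fn": "arm_command", "kwargs": {"slide": [[3,10,0],[2,12,0],[1,13,0],[2,13,0],[2,13,0],[2,13,0],[3,13,0],[0,0,0]], "turn": [-4,-5,-5,-5,-4,-5,-5,0], "grip": [0.6,0.6,0.6,0.6,0.6,0.6,0.6,0.6]}}

```text
clock: 5.58
position: [0.5894, -0.2477, 0.2193]
ee_rot: [0.898, 0.439, 0.0, 0.0]
ft_force: [-0.3, -0.4, 0.1]
grip_width: 0.393
```

>>> {"fn": "arm_command", "kwargs": {"slide": [[0,0,0],[0,0,0],[0,0,-30],[0,0,-35],[0,0,-35]], "turn": [0,0,0,0,0], "grip": [0.45,0.45,0.45,0.45,0.45]}}

```text
clock: 6.0
position: [0.5874, -0.246, 0.3207]
ee_rot: [0.899, 0.438, -0.0, -0.0]
ft_force: [1.1, 0.2, 0.2]
grip_width: 0.552
```

Run:
```python
from h import *
np.set_printoptions(precision=4,suppress=True)
o=manip.get_obs();print(o['position'],yawof(R.from_quat(o['ee_rot']).as_matrix()),o['ft_force'],o['grip_width'],o['clock'],o['joint_pos'])
b=manip.camera("scene");cv2.imwrite('pics/s4.png',cv2.resize(b[100:340,220:460],None,fx=2.5,fy=2.5))
a=manip.camera("top");cv2.imwrite('pics/t4.png',cv2.resize(a[160:330,180:440],None,fx=3,fy=3))
cv2.imwrite('pics/rawt4.png',a);cv2.imwrite('pics/raws4.png',b)
```

```text
[ 0.5874 -0.246   0.3207] -38.11101328417578 [1.0979 0.2228 0.1678] 0.5519236056860288 6.0 [ 0.7559  0.3936 -0.6079  1.2497  0.2209  1.5645 -0.482 ]
```

View pics/s4.png

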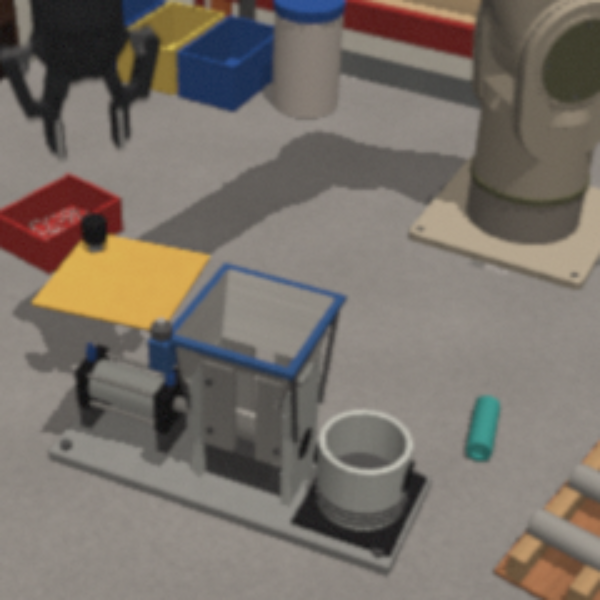

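View pics/t4.png

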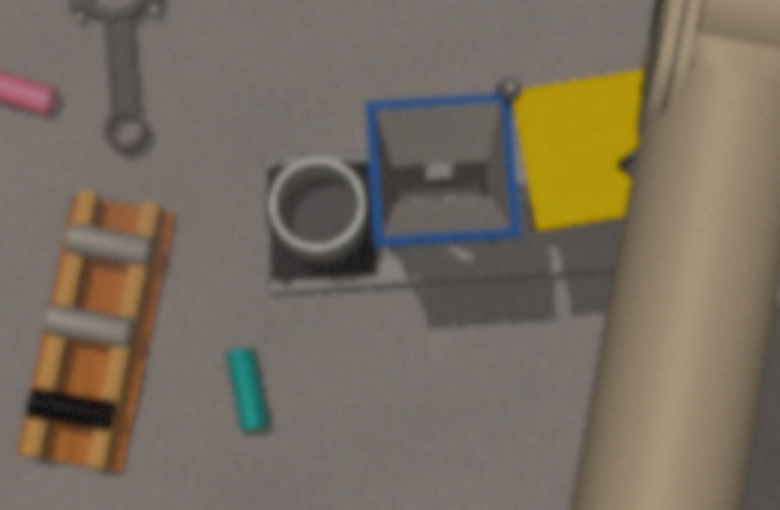

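```bash
cat > fit.py <<'E'
from h import *
from scipy.optimize import minimize
np.set_printoptions(precision=4,suppress=True)
def rect(p,sx,sy):
    c,s=np.cos(p[2]),np.sin(p[2])
    return [(p[0]+c*u*sx/2-s*v*sy/2,p[1]+s*u*sx/2+c*v*sy/2,.205) for u,v in((1,1),(1,-1),(-1,-1),(-1,1))]
def render(n,p,box,S=8):
    x0,y0,w,h=box;im=np.zeros((h*S,w*S),np.uint8)
    for (sx,sy),val in(((.126,.124),255),((.110,.108),0)):
        q=(proj(n,rect(p,sx,sy))-[x0-.5,y0-.5])*S
        cv2.fillPoly(im,[np.round(q).astype(np.int32)],val)
    im=cv2.GaussianBlur(im,(0,0),S*0.6)
    return cv2.resize(im,(w,h),interpolation=cv2.INTER_AREA)/255.
ims={'top':cv2.imread('pics/rawt4.png'),'scene':cv2.imread('pics/raws4.png')}
box={'top':(290,180,75,70),'scene':(280,200,85,60)}
def blue(n):
    x0,y0,w,h=box[n];a=ims[n][y0:y0+h,x0:x0+w].astype(float)
    b=np.clip(a[...,0]-a[...,2]-10,0,None);return b/np.percentile(b,98)
for ns in(['top'],['scene'],['top','scene']):
    B={n:blue(n) for n in ns}
    f=lambda p:-sum(np.corrcoef(render(n,p,box[n]).ravel(),np.clip(B[n],0,1).ravel())[0,1] for n in ns)
    best=min((minimize(f,[.594,-.067,y],method='Nelder-Mead',options=dict(initial_simplex=[[.594,-.067,y],[.600,-.067,y],[.594,-.061,y],[.594,-.067,y+.05]],xatol=1e-5,fatol=1e-6)) for y in(0,.05,)),key=lambda r:r.fun)
    print(ns,best.x,np.degrees(best.x[2]),best.fun)
# pins
def cen(n,lo,hi): pass
E
python3 fit.py
python3 - <<'E'
from h import *
np.set_printoptions(precision=4,suppress=True)
# pins by mask centroids (top, scene)
for nm,u,v in(("outer",(215.9,241.1),(448.2,315.5)),("mid",(208.9,268.4),(463.6,296.4)),("black",(203.8,296.15),(478.2,279.15))):
    print(nm,tri({'top':u,'scene':v}),ray('top',u,.042),ray('scene',v,.042))
E
```

```text
['top'] [ 0.5912 -0.0721  0.0854] 4.894993485148556 -0.9755214249112438
['scene'] [ 0.5934 -0.0703  0.0826] 4.731061573438383 -0.8768332779277256
['top', 'scene'] [ 0.5922 -0.0711  0.0838] 4.799052322995339 -1.8129418113616755
outer [0.5516 0.2359 0.0388] [0.5512 0.2345 0.042 ] [0.5544 0.237  0.042 ]
mid [0.4746 0.2502 0.0391] [0.4742 0.2497 0.042 ] [0.4777 0.2504 0.042 ]
black [0.3975 0.2625 0.0377] [0.3976 0.2593 0.042 ] [0.4014 0.265  0.042 ]
```

The cover stands at about 1.67 rad. The rim fit gives the mouth at (0.592,-0.071) with yaw 4.8°, and both cameras agree. Of the pin-shaped things, the grey ones in the rack notches at crop (108,243) and (88,326) are the bright pins. The one at (70,409) is black and stays, and the pink and turquoise ones lie loose.

Run:
```python
from h import *
plan([(0.570,0.0,0.30,-24),(0.552,0.236,0.20,-10),(0.552,0.236,0.10,-10)],0.42)
```

```text
slide [[26, -24, 4], [27, -23, 4], [27, -22, 3], [28, -21, 4], [29, -20, 3], [30, -19, 4], [30, -18, 3], [30, -16, 14], [30, -15, 14], [31, -14, 14]] turn [-2, -2, -2, -2, -2, -2, -2, -2, -2, -2] grip [0.42, 0.42, 0.42, 0.42, 0.42, 0.42, 0.42, 0.42, 0.42, 0.42]
slide [[31, -13, 14], [32, -12, 14], [32, -11, 15], [33, -11, 14], [0, 0, 33], [0, 0, 34], [0, -1, 33]] turn [-2, -2, -2, -2, 0, 0, 0] grip [0.42, 0.42, 0.42, 0.42, 0.42, 0.42, 0.42]
end [552. 236. 100.] -10.1
```

>>> {"fn": "arm_command", "kwargs": {"slide": [[26,-24,4],[27,-23,4],[27,-22,3],[28,-21,4],[29,-20,3],[30,-19,4],[30,-18,3],[30,-16,14],[30,-15,14],[31,-14,14]], "turn": [-2,-2,-2,-2,-2,-2,-2,-2,-2,-2], "grip": [0.42,0.42,0.42,0.42,0.42,0.42,0.42,0.42,0.42,0.42]}}

```text
clock: 6.93
position: [0.5593, 0.1017, 0.2521]
ee_rot: [0.809, 0.588, 0.0, 0.001]
ft_force: [1.2, 1.4, 0.6]
grip_width: 0.578
```

>>> {"fn": "arm_command", "kwargs": {"slide": [[31,-13,14],[32,-12,14],[32,-11,15],[33,-11,14],[0,0,33],[0,0,34],[0,-1,33],[0,0,0]], "turn": [-2,-2,-2,-2,0,0,0,0], "grip": [0.42,0.42,0.42,0.42,0.42,0.42,0.42,0.42]}}

```text
clock: 7.6
position: [0.5431, 0.2342, 0.0894]
ee_rot: [0.766, 0.642, -0.004, -0.001]
ft_force: [-0.3, 0.2, -1.3]
grip_width: 0.584
```

Run:
```python
from h import *
o=manip.get_obs();print(o['position'],yawof(R.from_quat(o['ee_rot']).as_matrix()),o['ft_force'],o['grip_width'],o['clock'])
plan([(0.552,0.236,0.023,-9.8,26)],0.42)
b=manip.camera("scene");cv2.imwrite('pics/s5.png',cv2.resize(b[200:380,380:560],None,fx=3,fy=3))
```

```text
[0.54308663 0.23418605 0.08937113] -10.058708842176781 [-0.33602111  0.21889026 -1.31966148] 0.5836047092559896 7.6
slide [[1, 3, 22], [1, 3, 22], [2, 3, 22]] turn [0, 0, 0] grip [0.42, 0.42, 0.42]
end [552. 236.  23.] -10.1
```

View pics/s5.png

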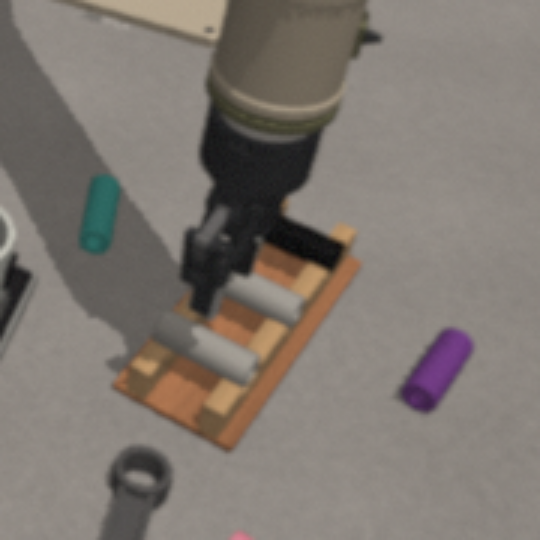

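>>> {"fn": "arm_command", "kwargs": {"slide": [[0,0,-10],[0,0,0],[0,0,0]], "turn": [0,0,0], "grip": [0.42,0.42,0.42]}}

```text
clock: 7.9
position: [0.5486, 0.2368, 0.1087]
ee_rot: [0.766, 0.643, 0.002, 0.001]
ft_force: [0.6, -0.6, 0.6]
grip_width: 0.582
```

Run:
```python
from h import *
o=manip.get_obs();print(o['position'],R.from_quat(o['ee_rot']).as_matrix(),o['joint_velocities'],o['joint_pos'],o['grip_width'],o['clock'])
plan([(0.552,0.236,0.08,-9.8,26)],0.42)
```

```text
[0.54860858 0.23681668 0.10872194] [[ 0.17425891  0.98468794  0.00484625]
 [ 0.98469722 -0.17426775  0.00146374]
 [ 0.00228587  0.00451702 -0.99998719]] [-0.00034995  0.01446144  0.01162258  0.0194449   0.00538409 -0.01280528
 -0.0004271 ] [ 0.16934428  0.50153613 -0.83729642  1.65025626  0.40088649  1.16516785
 -0.94135627] 0.5821292632589192 7.9
slide [[0, 2, 14], [0, 1, 15]] turn [0, 0] grip [0.42, 0.42]
end [552. 236.  80.] -10.0
```

>>> {"fn": "arm_command", "kwargs": {"slide": [[0,2,15],[0,1,15],[0,0,15],[0,0,10],[0,0,5],[0,0,0],[0,0,0]], "turn": [0,0,0,0,0,0,0], "grip": [0.42,0.42,0.42,0.42,0.42,0.42,0.42]}}

```text
clock: 8.48
position: [0.5498, 0.2357, 0.045]
ee_rot: [0.766, 0.643, -0.0, -0.0]
ft_force: [0.3, -0.2, -0.3]
grip_width: 0.58
```

Run:
```python
from h import *
o=manip.get_obs();print(o['position'],o['ee_rot'],o['grip_width'],o['clock'])
plan([(0.552,0.236,0.023,-9.8,13)],0.42)
b=manip.camera("scene");cv2.imwrite('pics/s6.png',cv2.resize(b[200:380,380:560],None,fx=3,fy=3))
b=manip.camera("top");cv2.imwrite('pics/t6.png',cv2.resize(b[200:340,160:300],None,fx=4,fy=4))
```

```text
[0.54978198 0.235669   0.04503648] [ 7.65901333e-01  6.42958039e-01 -2.43326969e-04 -2.21006343e-04] 0.579714166490805 8.4833
slide [[0, 1, 11], [1, 1, 11]] turn [0, 0] grip [0.42, 0.42]
end [552. 236.  23.] -10.0
```

View pics/s6.png

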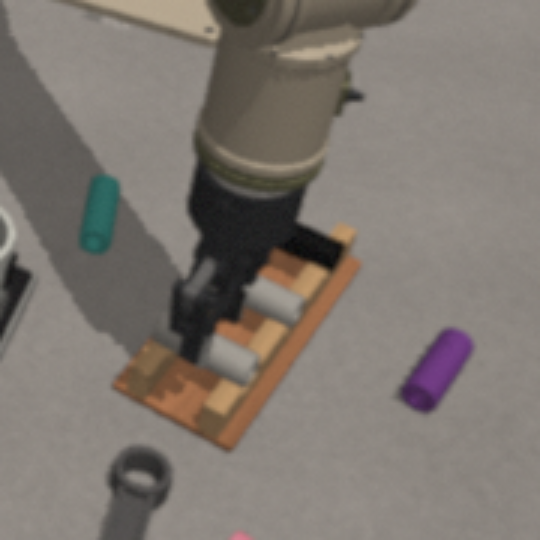

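View pics/t6.png

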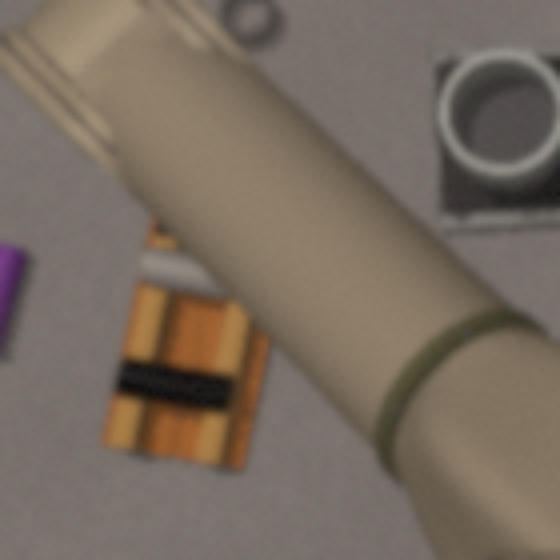

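The fingers straddle the outer pin. I'll lower and grip.

>>> {"fn": "arm_command", "kwargs": {"slide": [[0,1,11],[0,0,10],[0,0,0],[0,0,0],[0,0,0],[0,0,0],[0,0,0]], "turn": [0,0,0,0,0,0,0], "grip": [0.42,0.42,0.42,0.9,0.9,0.9,0.9], "newtons": 60}}

```text
clock: 9.17
position: [0.5512, 0.2353, 0.0245]
ee_rot: [0.766, 0.643, 0.0, 0.0]
ft_force: [0.9, -0.3, -2.2]
grip_width: 0.306
```

Run:
```python
from h import *
o=manip.get_obs();print(o['position'],o['ee_rot'],o['grip_width'],o['ft_force'],o['clock'])
```

```text
[0.55118742 0.23534726 0.02446415] [7.66006429e-01 6.42832860e-01 2.18859449e-04 1.26425067e-04] 0.3063479163055197 [ 0.87074182 -0.25046107 -2.17534175] 9.1667
```

>>> {"fn": "arm_command", "kwargs": {"slide": [[0,0,-15],[0,0,-25],[0,0,-30],[0,0,-30]], "turn": [0,0,0,0], "grip": [0.9,0.9,0.9,0.9]}}

```text
clock: 9.5
position: [0.5503, 0.2354, 0.1262]
ee_rot: [0.766, 0.643, -0.0, -0.0]
ft_force: [1.4, -0.4, -2.6]
grip_width: 0.307
```

Run:
```python
from h import *
o=manip.get_obs();print(o['position'],o['ee_rot'],o['grip_width'],o['ft_force'],o['clock'])
plan([(0.558,0.20,0.27,-8,35),(0.592,-0.071,0.27,4.8,30)],0.9)
```

```text
[0.55025871 0.23541196 0.12621505] [ 7.65781964e-01  6.43100108e-01 -3.98033994e-04 -2.75806428e-04] 0.306604113362048 [ 1.39131165 -0.40852806 -2.59318004] 9.5
slide [[-7, 3, -29], [-7, 3, -29], [-7, 3, -29], [-6, 2, -28], [-7, 2, -29], [-26, 7, 0], [-26, 7, 0], [-27, 6, 0], [-27, 6, 0], [-27, 5, 0]] turn [0, 0, -1, 0, -1, -1, -1, -1, -1, -1] grip [0.9, 0.9, 0.9, 0.9, 0.9, 0.9, 0.9, 0.9, 0.9, 0.9]
slide [[-27, 5, 0], [-27, 4, 0], [-27, 3, 0], [-27, 3, 0], [-27, 2, 0]] turn [-2, -1, -2, -1, -2] grip [0.9, 0.9, 0.9, 0.9, 0.9]
end [592. -71. 270.] 5.0
```

>>> {"fn": "arm_command", "kwargs": {"slide": [[-7,3,-29],[-7,3,-29],[-7,3,-29],[-6,2,-28],[-7,2,-29],[-26,7,0],[-26,7,0],[-27,6,0],[-27,6,0],[-27,5,0]], "turn": [0,0,-1,0,-1,-1,-1,-1,-1,-1], "grip": [0.9,0.9,0.9,0.9,0.9,0.9,0.9,0.9,0.9,0.9]}}

```text
clock: 10.33
position: [0.5746, 0.0631, 0.2695]
ee_rot: [0.725, 0.689, 0.0, 0.0]
ft_force: [-0.7, -0.0, -2.0]
grip_width: 0.308
```

>>> {"fn": "arm_command", "kwargs": {"slide": [[-27,5,0],[-27,4,0],[-27,3,0],[-27,3,0],[-27,2,0],[0,0,0],[0,0,0],[0,0,0],[0,0,0]], "turn": [-2,-1,-2,-1,-2,0,0,0,0], "grip": [0.9,0.9,0.9,0.9,0.9,0.9,0.9,0.9,0.9]}}

```text
clock: 11.08
position: [0.5924, -0.0693, 0.2689]
ee_rot: [0.675, 0.738, 0.0, 0.0]
ft_force: [-0.2, -0.2, -2.4]
grip_width: 0.304
```

Run:
```python
from h import *
o=manip.get_obs();print(o['position'],o['ee_rot'],o['grip_width'],o['ft_force'],o['clock'])
plan([(0.592,-0.071,0.27,4.8,30)],0.9)
b=manip.camera("scene");cv2.imwrite('pics/s7.png',cv2.resize(b[140:300,250:410],None,fx=3.5,fy=3.5));cv2.imwrite('pics/raws7.png',b)
b=manip.camera("top");cv2.imwrite('pics/t7.png',cv2.resize(b[160:300,260:400],None,fx=4,fy=4))
```

```text
[ 0.59236704 -0.06933677  0.26894932] [6.74825251e-01 7.37977522e-01 2.36655807e-04 3.81839078e-05] 0.30448525126502773 [-0.21140937 -0.22145613 -2.38646374] 11.0833
slide [[-2, -1, -1]] turn [0] grip [0.9]
end [592. -71. 270.] 5.1
```

View pics/s7.png

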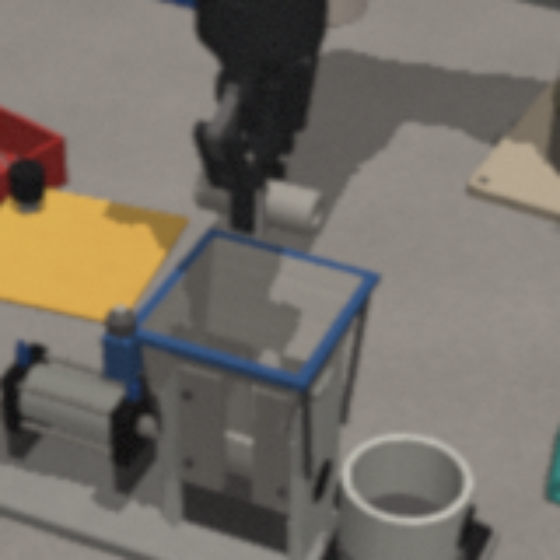

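View pics/t7.png

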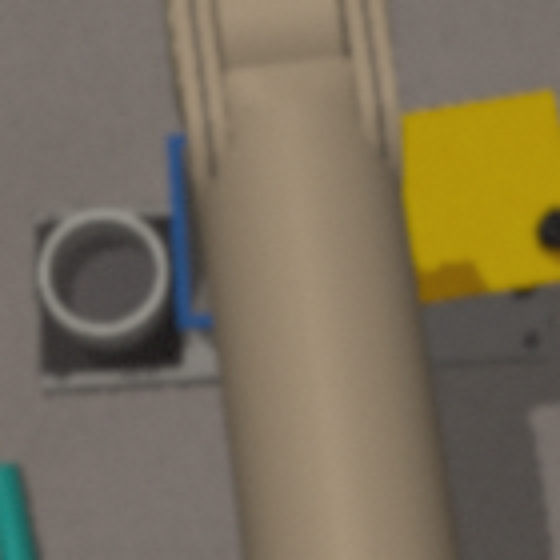

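Run:
```python
from h import *
p=np.array([.5924,-.0693,.2689+.0165]);a=np.radians(95)
d=np.array([np.cos(a),np.sin(a),0])
up=np.array([0,0,.014])
for s in(-.038,0,.038):
    for q in(0,up,-up): print(s,(proj('scene',p+s*d+q)[0]-[250,140])*3.5)
print((proj('scene',p-[0,0,.0165])[0]-[250,140])*3.5)
b=cv2.imread('pics/raws7.png');cv2.imwrite('pics/s7z.png',cv2.resize(b[180:215,295:355],None,fx=12,fy=12,interpolation=cv2.INTER_CUBIC))
```

```text
-0.038 [199.55173575 181.22420063]
-0.038 [199.31610093 161.91859604]
-0.038 [199.78321156 200.20260044]
0 [255.88277592 195.84674348]
0 [256.13516407 176.44566655]
0 [255.63467057 214.91536843]
0.038 [313.52073018 210.80540895]
0.038 [314.28388089 191.30906406]
0.038 [312.77089162 229.96392515]
[255.59080827 218.28615849]
```

View pics/s7z.png

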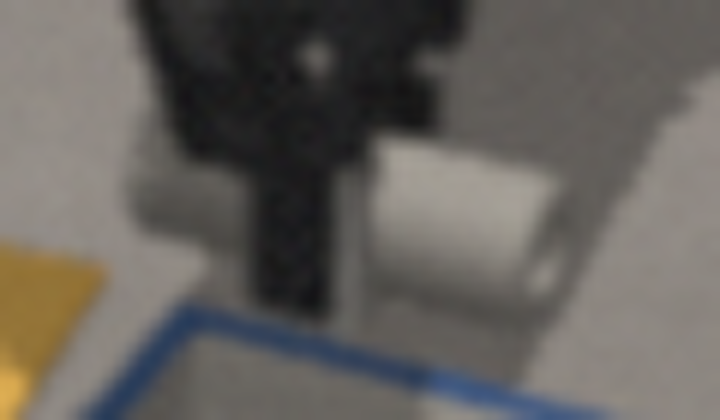

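>>> {"fn": "arm_command", "kwargs": {"slide": [[-3,0,15],[0,0,20],[0,0,20],[0,0,12],[0,0,0],[0,0,0]], "turn": [0,0,0,0,0,0], "grip": [0.9,0.9,0.9,0.9,0.9,0.9]}}

```text
clock: 11.68
position: [0.5928, -0.0735, 0.2015]
ee_rot: [0.675, 0.738, -0.0, -0.0]
ft_force: [0.2, -0.9, -1.8]
grip_width: 0.307
```

Run:
```python
from h import *
o=manip.get_obs();print(o['position'],o['ee_rot'],o['grip_width'],o['ft_force'],o['clock'])
plan([(0.592,-0.0725,0.182,4.8,30)],0.9)
b=manip.camera("scene");cv2.imwrite('pics/s8.png',cv2.resize(b[180:260,280:370],None,fx=7,fy=7))
```

```text
[ 0.59276133 -0.07345657  0.20151253] [ 6.75239035e-01  7.37598927e-01 -9.42936993e-05 -2.45737224e-04] 0.3073208987157635 [ 0.16198685 -0.92488267 -1.84658369] 11.6833
slide [[1, -1, 20]] turn [0] grip [0.9]
end [592. -73. 182.] 5.1
```

View pics/s8.png

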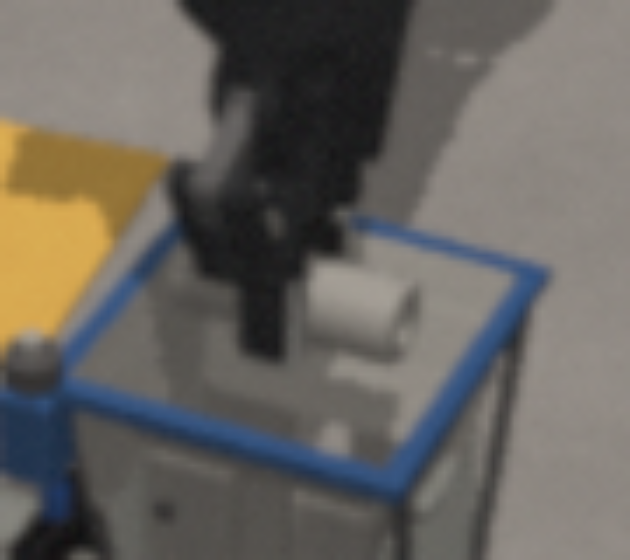

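The pin is level over the mouth and centred. Lower a final 20 mm, release slightly, then rise.

>>> {"fn": "arm_command", "kwargs": {"slide": [[1,-1,10],[0,0,9],[0,0,0],[0,0,0]], "turn": [0,0,0,0], "grip": [0.9,0.9,0.9,0.9]}}

```text
clock: 12.07
position: [0.5914, -0.0731, 0.1818]
ee_rot: [0.676, 0.737, -0.0, -0.0]
ft_force: [0.3, -0.3, -2.8]
grip_width: 0.306
```

>>> {"fn": "arm_command", "kwargs": {"slide": [[0,0,0],[0,0,0],[0,0,0]], "turn": [0,0,0], "grip": [0.57,0.57,0.57]}}

```text
clock: 12.32
position: [0.5922, -0.073, 0.183]
ee_rot: [0.676, 0.737, 0.0, 0.001]
ft_force: [0.7, -0.9, 0.9]
grip_width: 0.433
```

Run:
```python
from h import *
o=manip.get_obs();print(o['position'],o['ee_rot'],o['grip_width'],o['ft_force'],o['clock'])
b=manip.camera("scene");cv2.imwrite('pics/s9.png',cv2.resize(b[180:300,260:380],None,fx=5,fy=5))
```

```text
[ 0.59220041 -0.07301419  0.183003  ] [6.75529972e-01 7.37332272e-01 3.35114130e-04 5.15282048e-04] 0.43305116480627326 [ 0.67408832 -0.87386032  0.94277183] 12.3167
```

View pics/s9.png

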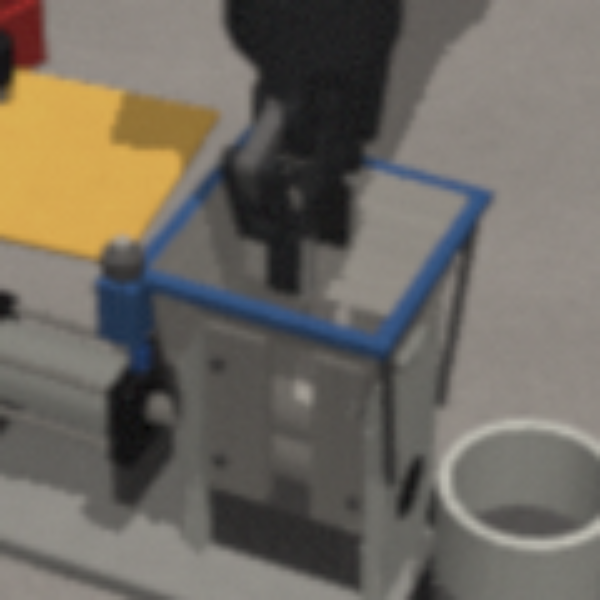

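The window at (295,390) now shows a second pin lying on the first. On to the middle pin.

Run:
```python
from h import *
plan([(0.592,-0.072,0.24,4.8,30),(0.565,0.0,0.26,2),(0.4748,0.2495,0.20,-9.8,33),(0.4748,0.2495,0.09,-9.8,22)],0.42)
```

```text
slide [[1, 0, -29], [0, 0, -28], [37, -10, -10], [37, -12, -10], [28, -9, 7], [28, -10, 7], [28, -10, 7], [27, -10, 6], [27, -11, 7], [27, -12, 6]] turn [0, 0, 2, 1, 1, 1, 1, 1, 2, 1] grip [0.42, 0.42, 0.42, 0.42, 0.42, 0.42, 0.42, 0.42, 0.42, 0.42]
slide [[27, -12, 7], [26, -13, 6], [26, -14, 7], [0, 0, 22], [0, 0, 22], [0, 0, 22], [0, 0, 22], [0, -1, 22]] turn [2, 1, 2, 0, 0, 0, 0, 0] grip [0.42, 0.42, 0.42, 0.42, 0.42, 0.42, 0.42, 0.42]
end [474. 249.  90.] -10.0
```

>>> {"fn": "arm_command", "kwargs": {"slide": [[0,0,-29],[0,0,-28],[37,-10,-10],[37,-12,-10],[28,-9,7],[28,-10,7],[28,-10,7],[27,-10,6],[27,-11,7],[27,-12,6]], "turn": [0,0,2,1,1,1,1,1,2,1], "grip": [0.57,0.57,0.57,0.42,0.42,0.42,0.42,0.42,0.42,0.42]}}

```text
clock: 13.2
position: [0.504, 0.1662, 0.2194]
ee_rot: [0.738, 0.675, 0.0, 0.0]
ft_force: [1.1, -0.7, -0.5]
grip_width: 0.583
```

>>> {"fn": "arm_command", "kwargs": {"slide": [[27,-12,7],[26,-13,6],[26,-14,7],[0,0,22],[0,0,22],[0,0,22],[0,0,20],[0,0,10],[0,0,0],[0,0,0]], "turn": [2,1,2,0,0,0,0,0,0,0], "grip": [0.42,0.42,0.42,0.42,0.42,0.42,0.42,0.42,0.42,0.42]}}

```text
clock: 14.03
position: [0.475, 0.2483, 0.1038]
ee_rot: [0.766, 0.643, 0.0, -0.0]
ft_force: [0.7, 1.0, -0.6]
grip_width: 0.58
```

Run:
```python
from h import *
o=manip.get_obs();print(o['position'],o['ee_rot'],o['grip_width'],o['ft_force'],o['clock'])
plan([(0.4748,0.2495,0.050,-9.8,15)],0.42)
b=manip.camera("scene");cv2.imwrite('pics/s10.png',cv2.resize(b[200:360,390:550],None,fx=3.5,fy=3.5))
```

```text
[0.47500399 0.24830792 0.10383093] [ 7.65939040e-01  6.42913192e-01  6.62178841e-05 -1.00184797e-04] 0.5803621645345257 [ 0.70492746  1.01508411 -0.55029407] 14.0333
slide [[0, 0, 13], [0, 0, 14], [1, 0, 13], [0, 0, 14]] turn [0, 0, 0, 0] grip [0.42, 0.42, 0.42, 0.42]
end [475. 249.  50.] -10.0
```

View pics/s10.png

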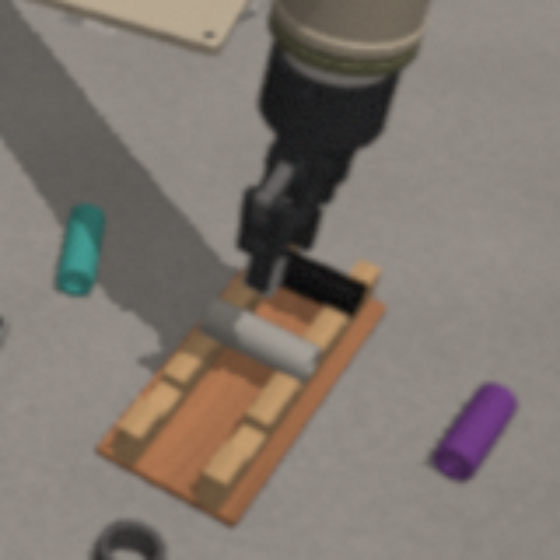

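The fingers are lined up over the grey middle pin at (262,340). The black pin is at (320,278).

>>> {"fn": "arm_command", "kwargs": {"slide": [[1,0,15],[0,0,15],[0,0,15],[0,0,10],[0,0,0]], "turn": [0,0,0,0,0], "grip": [0.42,0.42,0.42,0.42,0.42]}}

```text
clock: 14.5
position: [0.4748, 0.2487, 0.0476]
ee_rot: [0.766, 0.643, -0.001, -0.0]
ft_force: [-0.6, -0.7, -0.3]
grip_width: 0.582
```

Run:
```python
from h import *
o=manip.get_obs();print(o['position'],o['ee_rot'],o['grip_width'],o['ft_force'],o['clock'])
plan([(0.4748,0.2495,0.023,-9.8,15)],0.42)
```

```text
[0.47480853 0.24865053 0.04756221] [ 7.66062883e-01  6.42765377e-01 -5.67170493e-04 -8.87616694e-05] 0.5815150863579986 [-0.63655852 -0.65589717 -0.31903975] 14.5
slide [[0, 0, 12], [1, 0, 13]] turn [0, 0] grip [0.42, 0.42]
end [475. 250.  23.] -10.0
```

>>> {"fn": "arm_command", "kwargs": {"slide": [[0,0,13],[1,0,12],[0,0,0],[0,0,0],[0,0,0],[0,0,0],[0,0,0]], "turn": [0,0,0,0,0,0,0], "grip": [0.42,0.42,0.42,0.9,0.9,0.9,0.9]}}

```text
clock: 15.08
position: [0.4755, 0.2503, 0.0238]
ee_rot: [0.766, 0.643, 0.0, 0.0]
ft_force: [-0.0, -0.1, 1.2]
grip_width: 0.309
```

>>> {"fn": "arm_command", "kwargs": {"slide": [[0,0,-15],[0,0,-25],[0,0,-30],[0,0,-30]], "turn": [0,0,0,0], "grip": [0.9,0.9,0.9,0.9]}}

```text
clock: 15.42
position: [0.4746, 0.2499, 0.1251]
ee_rot: [0.766, 0.643, -0.0, -0.0]
ft_force: [0.8, 0.0, -2.6]
grip_width: 0.312
```

Run:
```python
from h import *
o=manip.get_obs();print(o['position'],o['ee_rot'],o['grip_width'],o['ft_force'],o['clock'])
plan([(0.50,0.20,0.27,-8,35),(0.592,-0.072,0.27,4.8,30)],0.9)
```

```text
[0.47459043 0.24993812 0.12512565] [ 7.65794813e-01  6.43084815e-01 -4.30451854e-04 -1.98209178e-04] 0.3122858607896078 [ 0.76883482  0.01024465 -2.61261675] 15.4167
slide [[-9, 7, -29], [-9, 7, -29], [-9, 7, -29], [-9, 6, -29], [-9, 6, -29], [-26, 13, 0], [-26, 12, 0], [-26, 12, 0], [-26, 12, 0], [-27, 11, 0]] turn [0, 0, -1, 0, -1, -1, -1, -1, -1, -1] grip [0.9, 0.9, 0.9, 0.9, 0.9, 0.9, 0.9, 0.9, 0.9, 0.9]
slide [[-27, 11, 0], [-27, 10, 0], [-27, 9, 0], [-27, 8, 0], [-28, 8, 0]] turn [-2, -1, -2, -1, -2] grip [0.9, 0.9, 0.9, 0.9, 0.9]
end [592. -72. 270.] 5.0
```

>>> {"fn": "arm_command", "kwargs": {"slide": [[-9,7,-29],[-9,7,-29],[-9,7,-29],[-9,6,-29],[-9,6,-29],[-26,13,0],[-26,12,0],[-26,12,0],[-26,12,0],[-27,11,0]], "turn": [0,0,-1,0,-1,-1,-1,-1,-1,-1], "grip": [0.9,0.9,0.9,0.9,0.9,0.9,0.9,0.9,0.9,0.9]}}

```text
clock: 16.25
position: [0.5461, 0.0625, 0.2694]
ee_rot: [0.725, 0.689, 0.0, 0.0]
ft_force: [1.2, 0.4, -2.4]
grip_width: 0.305
```

>>> {"fn": "arm_command", "kwargs": {"slide": [[-27,11,0],[-27,10,0],[-27,9,0],[-27,8,0],[-28,8,0],[0,0,0],[0,0,0],[0,0,0],[0,0,0]], "turn": [-2,-1,-2,-1,-2,0,0,0,0], "grip": [0.9,0.9,0.9,0.9,0.9,0.9,0.9,0.9,0.9]}}

```text
clock: 17.0
position: [0.5925, -0.0708, 0.269]
ee_rot: [0.675, 0.738, 0.0, 0.0]
ft_force: [0.0, 0.3, -2.5]
grip_width: 0.308
```

Run:
```python
from h import *
o=manip.get_obs();print(o['position'],o['ee_rot'],o['grip_width'],o['ft_force'],o['clock'])
plan([(0.592,-0.072,0.27,4.8,30)],0.9)
b=manip.camera("scene");cv2.imwrite('pics/s11z.png',cv2.resize(b[180:215,295:355],None,fx=12,fy=12,interpolation=cv2.INTER_CUBIC))
p=o['position']+[0,0,.0165];d=R.from_quat(o['ee_rot']).as_matrix()[:,0]
for s in(-.038,.038): print((proj('scene',p+s*d)[0]-[295,180])*12)
```

```text
[ 0.59250223 -0.07081973  0.26898666] [6.74854400e-01 7.37950859e-01 2.54904282e-04 6.71932648e-05] 0.3078072442748046 [ 0.0165664   0.28756153 -2.4964548 ] 17.0
slide [[-1, -1, -1]] turn [0] grip [0.9]
end [592. -72. 270.] 5.1
[136.41456576 139.11687772]
[527.17123374 239.9204017 ]
```

View pics/s11z.png

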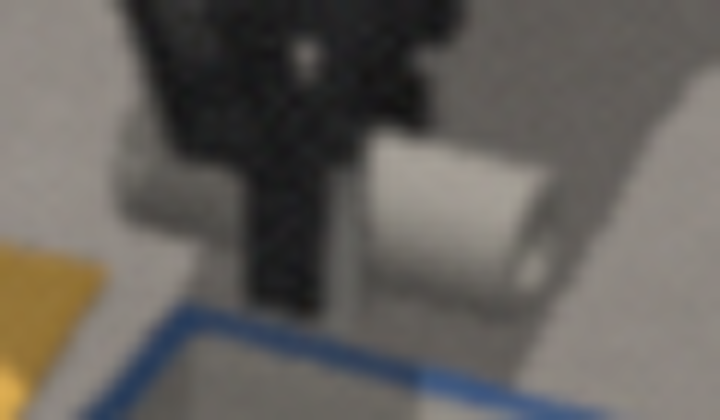

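>>> {"fn": "arm_command", "kwargs": {"slide": [[-2,0,15],[0,0,20],[0,0,20],[0,0,12],[0,0,0],[0,0,0]], "turn": [0,0,0,0,0,0], "grip": [0.9,0.9,0.9,0.9,0.9,0.9]}}

```text
clock: 17.55
position: [0.5929, -0.0738, 0.2016]
ee_rot: [0.675, 0.738, -0.0, -0.0]
ft_force: [0.5, -1.0, -2.4]
grip_width: 0.303
```

>>> {"fn": "arm_command", "kwargs": {"slide": [[0,0,10],[0,0,9],[0,0,0],[0,0,0]], "turn": [0,0,0,0], "grip": [0.9,0.9,0.9,0.9]}}

```text
clock: 17.88
position: [0.5927, -0.0744, 0.1819]
ee_rot: [0.676, 0.737, -0.0, -0.0]
ft_force: [1.1, 0.2, -2.3]
grip_width: 0.306
```

Run:
```python
from h import *
o=manip.get_obs();print(o['position'],o['ee_rot'],o['grip_width'],o['ft_force'],o['clock'])
b=manip.camera("scene");cv2.imwrite('pics/s12.png',cv2.resize(b[180:300,260:380],None,fx=5,fy=5))
```

```text
[ 0.59272824 -0.07439461  0.18191115] [ 6.75503775e-01  7.37356421e-01 -2.51915295e-04 -3.09431252e-04] 0.305831216710748 [ 1.086381    0.18539407 -2.30760323] 17.8833
```

View pics/s12.png

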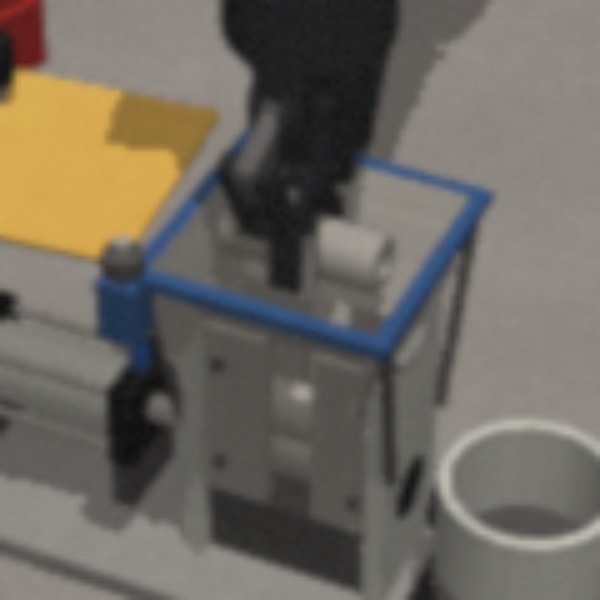

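>>> {"fn": "arm_command", "kwargs": {"slide": [[1,0,0],[0,0,0],[0,0,0],[0,0,0],[0,0,0]], "turn": [0,0,0,0,0], "grip": [0.9,0.9,0.57,0.57,0.57]}}

```text
clock: 18.35
position: [0.5932, -0.0734, 0.1828]
ee_rot: [0.676, 0.737, 0.0, 0.0]
ft_force: [0.4, 0.2, -0.1]
grip_width: 0.431
```

>>> {"fn": "arm_command", "kwargs": {"slide": [[0,0,-25],[0,0,-30],[0,0,-30],[0,0,-30],[0,0,0]], "turn": [0,0,0,0,0], "grip": [0.57,0.57,0.45,0.45,0.45]}}

```text
clock: 18.77
position: [0.5949, -0.0729, 0.3038]
ee_rot: [0.676, 0.737, 0.002, 0.003]
ft_force: [0.6, 0.4, 0.3]
grip_width: 0.55
```

Run:
```python
from h import *
o=manip.get_obs();print(o['position'],o['ee_rot'],o['grip_width'],o['ft_force'],o['clock'],o['joint_pos'])
b=manip.camera("scene");cv2.imwrite('pics/s13.png',cv2.resize(b[180:300,260:380],None,fx=5,fy=5))
c=np.radians(np.array([142.6+96,142.6+94]))
P=np.array([.660,-.1275]);
for a in c: print(P+.143*np.array([np.cos(a),np.sin(a)]))
for r in manip.tip_of('cover_knob','scene')[:3]: print(r['score'],toworld('scene',r['xyz']))
plan([(0.5885,-0.245,0.31,-38),(0.5885,-0.245,0.22,-38,25)],0.45)
```

```text
[ 0.59491197 -0.07286472  0.30378177] [0.67552099 0.73732838 0.00246844 0.00348754] 0.549787763413898 [0.64911759 0.39311767 0.28203626] 18.7667 [ 0.68852931  0.3480446  -0.83702749  1.38957198  0.25866425  1.50727425
 -0.04484436]
[ 0.58549562 -0.24955776]
[ 0.58128125 -0.24688324]
0.7 [ 0.58523206 -0.24872516  0.23583025]
0.48 [ 0.58587789 -0.07220991  0.06887733]
0.33 [ 0.47811606  0.24651997 -0.00330434]
slide [[-24, -3, -2], [-25, 0, -2], [-24, 2, -1], [-24, 5, -2], [-24, 7, -1], [-22, 10, -2], [-22, 13, -1], [0, 0, 22], [0, 0, 23], [0, 0, 22]] turn [6, 6, 6, 6, 6, 7, 6, 0, 0, 0] grip [0.45, 0.45, 0.45, 0.45, 0.45, 0.45, 0.45, 0.45, 0.45, 0.45]
slide [[0, -1, 23]] turn [0] grip [0.45]
end [ 588. -245.  220.] -38.0
```

View pics/s13.png

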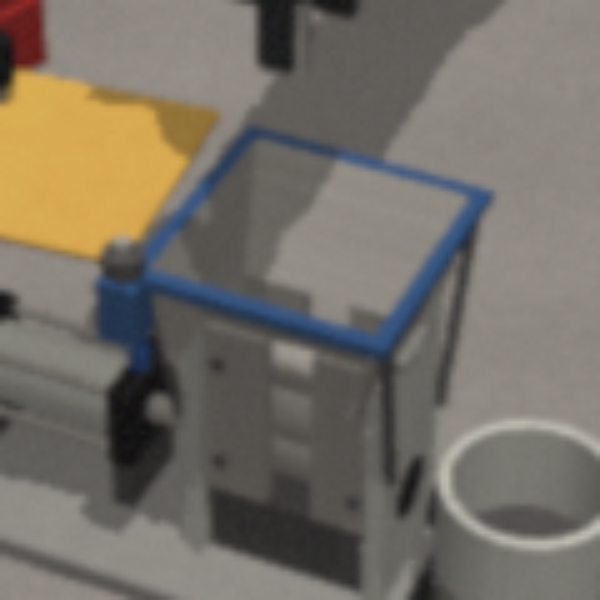

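The window shows three stacked pins at (292,360), (292,405) and (292,455). Now the cover: the knob is at (0.585,-0.249).

Run:
```python
from h import *
plan([(0.585,-0.249,0.305,-36,26)],0.45)
```

```text
slide [[-25, -3, -1], [-25, -1, -1], [-25, 2, -1], [-25, 4, -1], [-24, 7, -1], [-23, 10, -1], [-23, 12, 0]] turn [6, 6, 6, 6, 6, 6, 5] grip [0.45, 0.45, 0.45, 0.45, 0.45, 0.45, 0.45]
end [ 585. -250.  305.] -36.0
```

>>> {"fn": "arm_command", "kwargs": {"slide": [[-25,-3,0],[-25,-1,0],[-25,2,0],[-25,4,0],[-24,7,0],[-23,10,0],[-23,12,0],[0,0,0],[0,0,0],[0,0,0]], "turn": [6,6,6,6,6,6,5,0,0,0], "grip": [0.45,0.45,0.45,0.45,0.45,0.45,0.45,0.45,0.45,0.45]}}

```text
clock: 19.7
position: [0.5843, -0.249, 0.2963]
ee_rot: [0.891, 0.455, -0.0, -0.001]
ft_force: [0.2, 0.6, 0.1]
grip_width: 0.554
```

Run:
```python
from h import *
o=manip.get_obs();print(o['position'],o['ee_rot'],o['grip_width'],o['ft_force'],o['clock'])
plan([(0.585,-0.249,0.219,-36,20)],0.45)
b=manip.camera("scene");cv2.imwrite('pics/s14.png',cv2.resize(b[100:260,200:360],None,fx=3.5,fy=3.5))
```

```text
[ 0.58431827 -0.24900042  0.29628418] [ 8.90613082e-01  4.54761129e-01 -2.90859735e-04 -7.54235457e-04] 0.5541753012091862 [0.21009777 0.61716291 0.05944966] 19.7
slide [[0, 0, 19], [0, 0, 19], [0, 0, 20], [0, 1, 19]] turn [0, 0, 0, 0] grip [0.45, 0.45, 0.45, 0.45]
end [ 585. -250.  219.] -35.9
```

View pics/s14.png

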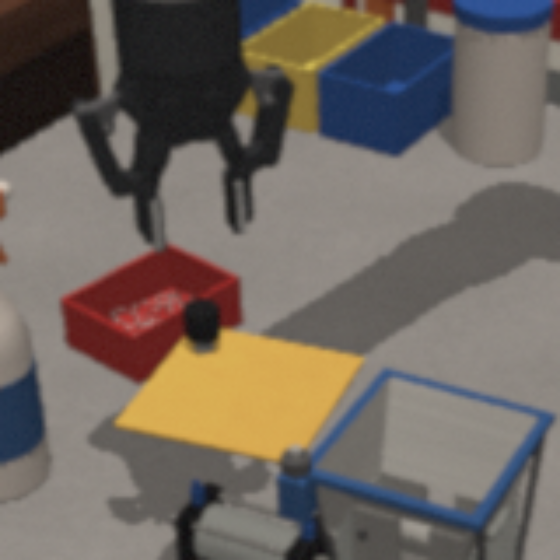

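>>> {"fn": "arm_command", "kwargs": {"slide": [[0,0,19],[0,0,19],[0,0,20],[0,0,18],[0,0,0],[0,0,0],[0,0,0]], "turn": [0,0,0,0,0,0,0], "grip": [0.45,0.45,0.45,0.45,0.6,0.6,0.6]}}

```text
clock: 20.33
position: [0.5851, -0.2492, 0.2226]
ee_rot: [0.891, 0.455, 0.001, 0.0]
ft_force: [1.1, -0.5, 1.0]
grip_width: 0.404
```

Run:
```python
from h import *
o=manip.get_obs();y=yawof(R.from_quat(o['ee_rot']).as_matrix());print(o['position'],y,o['ft_force'],o['grip_width'],o['clock'])
P=np.array([0.660,-0.1275]);r=.143
k=o['position'][:2]-P;a0=np.degrees(np.arctan2(k[1],k[0]))%360;print(a0,np.hypot(*k))
a1=142.6-1;n=17
plan([(*(P+r*np.array([np.cos(np.radians(a)),np.sin(np.radians(a))])),0.219,y+(a-a0)*0.93) for a in np.linspace(a0,a1,n+1)[1:]],0.6)
```

```text
[ 0.58508702 -0.24916065  0.22262041] -35.919153449457944 [ 1.09751252 -0.54601058  1.00633702] 0.40393485557063896 20.3333
238.37716638113784 0.14287500699463043
slide [[0, -14, 4], [-1, -14, 0], [0, -15, 0], [0, -14, 0], [0, -14, 0], [0, -14, 0], [0, -14, 0], [1, -15, 0], [0, -14, -1], [1, -14, 0]] turn [5, 6, 5, 5, 5, 6, 5, 5, 6, 5] grip [0.6, 0.6, 0.6, 0.6, 0.6, 0.6, 0.6, 0.6, 0.6, 0.6]
slide [[0, -14, 0], [1, -14, 0], [1, -15, 0], [1, -14, 0], [1, -14, 0], [1, -14, 0], [1, -14, 0]] turn [5, 6, 5, 5, 5, 6, 5] grip [0.6, 0.6, 0.6, 0.6, 0.6, 0.6, 0.6]
end [548. -39. 219.] -125.9
```

>>> {"fn": "arm_command", "kwargs": {"slide": [[0,-14,3],[-1,-14,0],[0,-15,0],[0,-14,0],[0,-14,0],[0,-14,0],[0,-14,0],[1,-15,0],[0,-14,0],[1,-14,0]], "turn": [5,6,5,5,5,6,5,5,6,5], "grip": [0.6,0.6,0.6,0.6,0.6,0.6,0.6,0.6,0.6,0.6]}}

```text
clock: 21.17
position: [0.5172, -0.1311, 0.2202]
ee_rot: [1.0, 0.006, 0.001, 0.001]
ft_force: [-0.1, -1.4, 0.1]
grip_width: 0.396
```

Run:
```python
from h import *
o=manip.get_obs();y=yawof(R.from_quat(o['ee_rot']).as_matrix());print(o['position'],y,o['ft_force'],o['grip_width'],o['clock'])
P=np.array([0.660,-0.1275]);r=.143
k=o['position'][:2]-P;a0=np.degrees(np.arctan2(k[1],k[0]))%360;print(a0,np.hypot(*k))
a1=142.6-1;n=8
plan([(*(P+r*np.array([np.cos(np.radians(a)),np.sin(np.radians(a))])),0.219,y+(a-a0)*0.93) for a in np.linspace(a0,a1,n+1)[1:]],0.6)
b=manip.camera("scene");cv2.imwrite('pics/s15.png',cv2.resize(b[100:260,220:380],None,fx=3.5,fy=3.5))
```

```text
[ 0.51715684 -0.13106936  0.22015536] -89.27206006999818 [-0.10068102 -1.41591909  0.14662399] 0.3962407333211836 21.1667
181.43140789541204 0.14288775070900123
slide [[0, -12, 1], [1, -13, 0], [0, -12, 0], [1, -13, 0], [0, -12, 0], [1, -12, 0], [1, -13, 0], [1, -12, 0]] turn [5, 4, 5, 5, 4, 5, 4, 5] grip [0.6, 0.6, 0.6, 0.6, 0.6, 0.6, 0.6, 0.6]
end [548. -39. 219.] -126.3
```

View pics/s15.png

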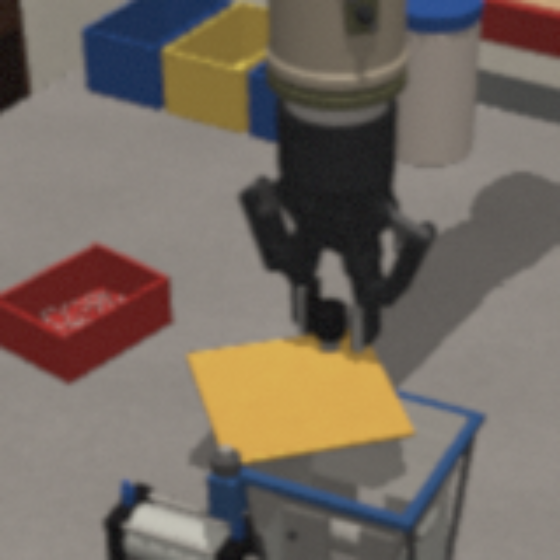

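>>> {"fn": "arm_command", "kwargs": {"slide": [[0,-12,0],[1,-13,0],[0,-12,0],[1,-13,0],[0,-12,0],[1,-12,0],[1,-13,0],[1,-12,0],[0,0,0]], "turn": [5,4,5,5,4,5,4,5,0], "grip": [0.6,0.6,0.6,0.6,0.6,0.6,0.6,0.6,0.6]}}

```text
clock: 21.97
position: [0.5483, -0.0383, 0.2195]
ee_rot: [0.951, -0.309, 0.001, 0.0]
ft_force: [0.3, -0.1, -0.2]
grip_width: 0.404
```

>>> {"fn": "arm_command", "kwargs": {"slide": [[0,-4,0],[0,0,0],[0,0,0]], "turn": [0,0,0], "grip": [0.6,0.6,0.6]}}

```text
clock: 22.22
position: [0.5489, -0.0378, 0.2191]
ee_rot: [0.951, -0.308, -0.0, 0.001]
ft_force: [-3.7, -3.8, 2.7]
grip_width: 0.403
```

>>> {"fn": "arm_command", "kwargs": {"slide": [[0,-3,0],[0,0,0],[0,0,0]], "turn": [0,0,0], "grip": [0.6,0.6,0.6]}}

```text
clock: 22.47
position: [0.5491, -0.0377, 0.2189]
ee_rot: [0.951, -0.309, -0.001, 0.003]
ft_force: [-13.4, -9.6, 8.3]
grip_width: 0.4
```

>>> {"fn": "arm_command", "kwargs": {"slide": [[0,6,0],[0,0,0],[0,0,0]], "turn": [0,0,0], "grip": [0.5,0.5,0.5]}}

```text
clock: 22.72
position: [0.5479, -0.0388, 0.2188]
ee_rot: [0.951, -0.308, 0.001, -0.0]
ft_force: [0.4, 1.2, 0.2]
grip_width: 0.503
```

>>> {"fn": "arm_command", "kwargs": {"slide": [[0,0,-15],[0,0,-25],[0,0,-30],[0,0,-30],[-20,20,-20],[-25,25,0],[-25,25,0],[-25,25,0],[-25,25,0],[0,0,0]], "turn": [0,0,0,0,0,0,0,0,0,0], "grip": [0.5,0.5,0.5,0.5,0.5,0.5,0.5,0.5,0.5,0.5]}}

```text
clock: 23.55
position: [0.3762, -0.066, 0.3393]
ee_rot: [0.951, -0.309, 0.001, 0.001]
ft_force: [2.0, 0.9, 1.4]
grip_width: 0.501
```

Run:
```python
from h import *
o=manip.get_obs();print(o['position'],o['ft_force'],o['grip_width'],o['clock'])
b=manip.camera("scene");cv2.imwrite('pics/s16.png',b);cv2.imwrite('pics/s16z.png',cv2.resize(b[180:300,260:380],None,fx=5,fy=5))
a=manip.camera("top");cv2.imwrite('pics/t16.png',a)
P=np.array([.660,-.1275])
for n in('scene','top'):
  for r in manip.tip_of('cover_knob',n)[:2]:
    w=toworld(n,r['xyz']);print(n,r['score'],w,np.degrees(np.arctan2(w[1]-P[1],w[0]-P[0]))-142.6)
```

```text
[ 0.37616813 -0.0659611   0.33934176] [2.00797202 0.89628711 1.385702  ] 0.5009912579858508 23.55
scene 0.85 [ 0.54261977 -0.04203852  0.23199775] 1.3426167872458166
top 0.7 [ 0.55030243 -0.03994242  0.22865866] -1.1959050319030098
top 0.4 [ 0.47633373  0.24515006 -0.00131571] -26.362913174831363
```

View pics/s16z.png

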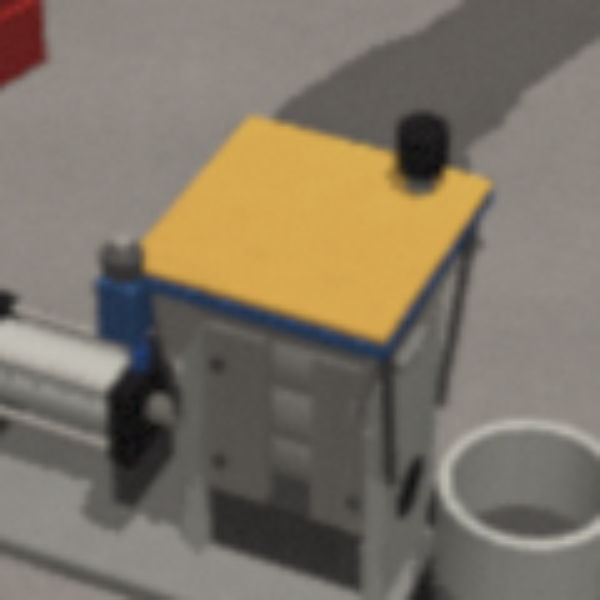

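View pics/t16.png

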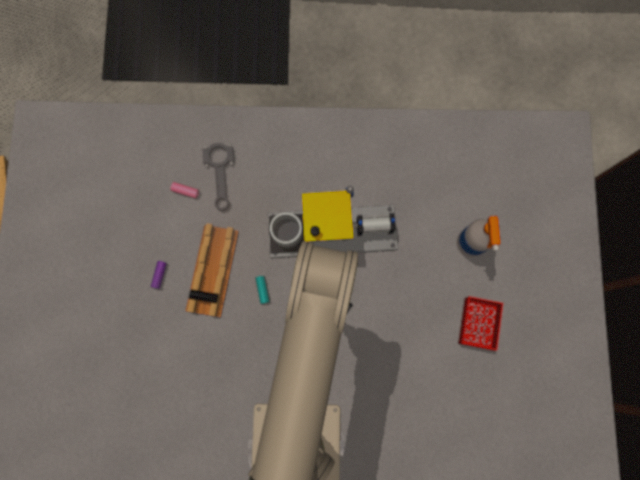

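The cover is flush with the rim, pressed against its stop at about 16 N. Three pins show in the window. The black pin at (203,296), rod, bottle and bin are where they were, and the arm touches nothing.

Run:
```python
from h import *
print(manip.hand_in())
```

```text
the job is handed in; nothing more can be done
None
```

I handed the job in after about 24 s of the 70 s. The hand-in gives no verdict.

- **Cover open:** I swung it aside to about 1.67 rad, estimated from the pictures. That is past the 1.57 rad at which the mouth is clear, but short of the 1.75 rad stop.
- **Pins:** I lowered both bright pins level into the hopper and let them go just below the rim. The window then showed three stacked pins.
- **Cover shut:** I swung it back and pressed it lightly against its stop, with about 16 N on the wrist in plane. It looks flush with the rim.
- **Last checks:** The black pin, rod, bottle and bin look unmoved in the last top view, and the gripper was clear of everything. I did not measure how far any of them moved.
- **Disagreement:** The network's knob readings put the cover at +1.3° from the scene camera and -1.2° from the top camera. That is within its error, and both are inside the 0.08 rad (4.6°) limit.

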